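Uncouple the silencer from the bench air coupling

ROBOT

A 6-joint arm with a two-finger parallel gripper is mounted at the origin on the work surface. World frame = base frame: x ahead of the robot, y to its left, z up, the work surface at z = 0. Lengths are in m, angles in rad, forces in N, time in s.
With the tool pointing down it reaches from about 0.375 to 0.9 m from the base axis. Payload 3.1 kg.
Tool frame: the origin (TCP) lies midway between the tips of the shut fingers; the grasp point (between the pads) lies 19 mm behind it; z points along the fingers, y is the line along which they close (so a half turn about z gives the same grasp; the last joint's range is limited). The gripper opens to 85 mm and grips with 20 to 120 N. Pads are 22 mm wide; open, the fingers measure 114 mm over their backs; the gripper's body (76 mm by 85 mm) begins 54 mm behind the grasp point. The pads swing forward as they close: fully open they stand 13 mm farther back than shut.
Start: joints at [-1.405, 0.527, 1.433, -0, 1.181, -0.178], TCP at [0.211, -0.588, 0.231] pointing down, gripper open.
Joint ranges: [-3.08, 3.08], [-0.75, 2.2], [0.22, 2.44], [-1.43, 4.57], [0, 2.65], [-2.85, 2.85]. Speed limits (rad/s): [2.79, 2.79, 3.14, 3.14, 3.14, 3.14].

INTERFACE

Orientations are given as a unit quaternion [x, y, z, w].
In Python, from station import manip gives the robot as it stands.
- The arm moves only by the tool step_arm, never from a script. Its argument "targets" is text: rows parted by semicolons, each of 4 numbers parted by spaces: the shift along the tool's x, y, z in mm, then the turn about the tool's z in degrees. A call has 1 to 12 rows; each row is the pose to reach, as a shift and turn from the pose commanded when the call began, along the tool's axes at that moment; what a row does not reach only later rows make up. A row lasts 1/10 s, in which the tool goes at most 50 mm and 8.59 degrees, less where a joint would pass 70% of its speed; a pose out of reach is approached as far as the arm can. A call with a gripper value outside its range is refused whole. "gripper" is the closure, from 0 (fully open) to 1 (shut), set as the call begins (left out, the last holds). The fingers move at their own pace and stop on an object; "squeeze" is the grip in N (left out, the last holds). Time passes only in rows, so rows that repeat a pose let the fingers close. It gives the time, the measured TCP pose, the force, the opening and the grip force at its end, in the units of the state.
- manip.sense(): the state, without advancing time (a new reading comes with each control period).
- manip.snapshot(name): name is "side" or "top" or "wrist"; returns the picture (420x560x3 uint8, red, green, blue); there is no depth.
- manip.get_calibration(name): a dict with "fov_y" (degrees; the focal length in pixels is half the picture's height over the tangent of half this angle, whatever the lens; pixels are square), "cx", "cy" (the principal point, pixels), "extrinsics" (4x4, takes a point from camera to world coordinates); the wrist camera has in their place "tool_from_camera" (4x4, takes a point from camera to tool coordinates, whose origin is the TCP and whose axes are the flange's). Camera axes: x right, y down, z forward; pixel columns grow to the right and rows downward; lengths in m; the calibration is good to about 2 mm. A picture is of the moment at which its call begins: read the wrist's pose just before it. get_calibration takes no time and is no camera call.
- manip.sign_off(): hands the job in; it is judged then, once.
Trained networks look in the newest picture that a camera, given by its name, has taken for a name from the list of things; names that differ only in an ending like _2 or _b are one class to them, and where a whole thing is asked for, a point or a joint stands for the part that bears it (a point fixed in the world has none). Each returns a list of dicts, best first, with "p" (0 to 1); they miss things now and then, are a little off and sometimes report something else, mostly with a low value. They report only what shows in the picture. A call takes as long as a camera call. They do not tell look-alikes from the thing itself.
- manip.recognise(camera, query): "position" ([column, row] in pixels, amid what is visible of it).
- manip.masks_of(camera, query): "pixels" (420x560 bool, what is visible of it) and "position" ([column, row] in pixels, amid what is visible of it).
- manip.mark_of(camera, query): "position" ([column, row] in pixels: a listed point, or the origin of a listed thing).
The state is a dict: "t": time; "q": joint angles; "qd": joint speeds; "tau": joint torques, N m; "tcp_pos": TCP position; "tool_rot": TCP orientation; "force": force on the tool from outside, world axes, zero at the start; "ft_torque": the same for the moment, N m; "finger_gap": opening from 0.0 (shut) to 1.0 (fully open); "gripper_force": force on a finger pad.
Only numpy, scipy, OpenCV 4.12 (cv2) and the standard library are available. Lean on these libraries where they do the work, as an engineer would, in place of code of your own. Each camera call takes 0.05 s, during which the arm holds its last target. There are 200 camera calls.

TASK

Take the plug-in silencer out of the sprung-sleeve quick coupling on the bench's air manifold: push the sleeve down by its ring, gently and by feel, until it lets go of the nipple, draw the silencer straight out without tugging while it is still locked, and see the sleeve snap back up. Then park the silencer upright in the hole of the square holder, set down gently with its collar fully home on the holder, and let go. Leave the other things on the bench where they are.

Things in the scene. Friction and masses are not known exactly. Their poses are not given: they have to be found in the camera images.
- manifold: Aluminium air manifold fixed to the bench, 135 x 56 x 40 mm high. Origin on the bench, right under the coupling's vertical axis; z up; the block reaches 105 mm to +x, 30 mm to -x, 28 mm either side in y. 78 mm along +x is a black knob 32 mm across, top at 64 mm (unused). The coupling's fixed steel tube, 26 mm outside, 18 mm bore, ends 78 mm over the bench.
- sleeve (a joint): Sleeve travel in m, 0 up (locked) to 0.010 down on a rigid stop. The steel sleeve (31 mm wide, top at 77 mm) is round the tube; push it by its ring, 50 mm wide, 6 mm thick, clamped at an unmeasured height: top 69 to 76 mm over the bench. Spring 3 to 10.5 N. Freed at 0.0085-0.0095, the silencer pops up 6 mm; the sleeve then stays down till the nipple is 17 mm or more out. Push under 30 N.
- silencer_center (a point): Centre of the loose silencer's grip (0.12 kg), z up. Grip: brass cylinder 22 mm across, from 15 mm below to 17 mm above this point. Collar 28 mm across, underside 19 mm below; then the steel nipple, 16 mm across, grooved, tip 50 mm below. Plugged in: 98 mm over the bench, tip 30 mm deep in the tube. Drag when freed up to 12 N; load against the manifold stays under 35 N.
- holder: Grey plastic holder fixed to the bench, a block 75 x 75 mm, 45 mm high, with one vertical round hole in the middle of its top. Origin at the centre of its underside.
- holder_hole0 (a point): Centre of the mouth of the holder's hole, in its top face 45 mm over the bench. The hole is 20 mm across and 38 mm deep, with a 2 mm chamfer. Parked, the silencer's collar rests on the top face, so that the silencer's centre is 19 mm above this point. Keep the load between silencer and holder under 25 N.
- breadboard: White solderless breadboard 55 x 165 x 9 mm with some chips, loose; a bystander. Origin at the centre of its underside.
- parts_box: Grey open parts box with compartments, 120 x 100 x 30 mm, loose; a bystander. Origin at the centre of its underside.
- flux_jar: Jar with a black lid, 52 mm across, 60 mm high, loose; a bystander. Origin at the centre of its underside.
- screwdriver: Screwdriver 180 mm long lying on the bench, loose; a bystander.
There are look-alikes about, which are no part of the job. Of the things shaped like the part that bears silencer_center, the brass one is meant.

How it is judged:
On the way, in this order (a step that is already met when the one before it is completed fails the run):
1. the sleeve is pushed down far enough to free the nipple (8 mm or more) (value of joint sleeve above 0.008 m), for 0.05 s.
2. the silencer is drawn out of the coupling and the sleeve has snapped back up (z of silencer_center in the frame of manifold above 0.128 m and value of joint sleeve below 0.0015 m), for 0.1 s.
At the end, for the whole second after the job is handed in: The silencer stands released and at rest in the holder's hole, upright within 0.12 rad, its centre within 6 mm of the hole's axis and 15 to 22 mm above the hole's mouth (collar home on the top face), and the sleeve is back up (within 1.5 mm) (horizontal distance between silencer_center and holder_hole0 below 0.006 m and z of silencer_center in the frame of holder_hole0 between 0.015 and 0.022 m and angle between silencer_center's own z axis and vertical below 0.12 rad and linear speed of silencer below 0.02 m/s and value of joint sleeve below 0.0015 m); the robot touches nothing.
It fails at once if the sleeve or coupling is pushed or squeezed with more than 30 N (contact force between the fingers and manifold above 30 N).
It fails at once if the silencer is tugged or jammed in the coupling with more than 35 N (contact force between silencer and manifold above 35 N).
It fails at once if the silencer is dropped on or forced against the holder with more than 25 N (contact force between silencer and holder above 25 N).
It fails at once if a bystander is moved by more than 20 mm (distance of any of breadboard, parts_box, flux_jar, screwdriver from where it was at the start of the episode above 0.02 m).
It also fails if it takes over 59 s, if anything falls off the work surface, if the arm or the gripper's body presses on something with over 40 N, if the wrist force passes 120 N, or if a joint passes its speed limit or range.

## Working session

There is one attempt and no reset: what is moved stays moved. The work goes in short steps, Python scripts to look and compute and a tool call to move; the robot and the scene stay as the last step left them, time stands still between calls to the robot, and variables do not carry over. Pictures are saved under pics/ and viewed, at most 10 in all, crops included, and the job is handed in when it is done.

Besides the shell and the picture viewer there is one more tool, called as name(argument=value, ...) on one line, values as JSON. step_arm: Moves the arm, as the interface text tells. Its arguments: {"type":"object","properties":{"targets":{"type":"string"},"gripper":{"type":"number"},"squeeze":{"type":"number"}},"required":["targets"]}

```bash
mkdir -p pics; ls
cat > h.py <<'E'
import numpy as np, cv2
from station import manip
def cam(n):
    c=manip.get_calibration(n); f=210/np.tan(np.radians(c["fov_y"])/2); return c,f
def ray(n,px,tcp=None):
    from scipy.spatial.transform import Rotation as R
    c,f=cam(n)
    if n=="wrist":
        s=tcp or manip.sense(); T=np.eye(4); T[:3,:3]=R.from_quat(s["tool_rot"]).as_matrix(); T[:3,3]=s["tcp_pos"]; E=T@np.array(c["tool_from_camera"])
    else: E=np.array(c["extrinsics"])
    d=E[:3,:3]@np.array([(px[0]-c["cx"])/f,(px[1]-c["cy"])/f,1]); return E[:3,3],d/np.linalg.norm(d)
def atz(n,px,z,tcp=None):
    o,d=ray(n,px,tcp); return o+d*(z-o[2])/d[2]
def save(n,name):
    im=manip.snapshot(n); cv2.imwrite("pics/"+name,im[:,:,::-1]); return im
E
python3 - <<'E'
from h import *
print(manip.sense())
a=save("top","t0.png");b=save("side","s0.png")
cv2.imwrite("pics/ts.png",np.vstack([np.hstack([a,b])])[:,:,::-1][:, :])
for n in("top","side"):
    print(n,{k:np.round(v,3).tolist() for k,v in manip.get_calibration(n).items()})
    for q in("manifold","silencer_center","holder_hole0","holder","sleeve","breadboard","parts_box","flux_jar","screwdriver"):
        print(q,[(np.round(r["position"]).tolist(),round(r["p"],2)) for r in manip.mark_of(n,q)] if q not in("sleeve","screwdriver") else [(np.round(r["position"]).tolist(),round(r["p"],2)) for r in manip.recognise(n,q)])
E
```

```text
pics
{'t': 0.0, 'q': array([-1.40450682e+00,  5.28479558e-01,  1.43393154e+00, -2.23303880e-05,
        1.18139576e+00, -1.78523050e-01]), 'qd': array([-0.00039792, -0.00068971, -0.00054575, -0.00038447, -0.00151845,
        0.00019034]), 'tau': array([ 1.69234554e-03, -4.42347801e+01, -1.78023165e+01, -2.28951385e-04,
        8.41343834e-03,  2.55350834e-06]), 'tcp_pos': array([ 0.21114778, -0.58747474,  0.2303161 ]), 'tool_rot': array([ 9.85173481e-01,  1.71557530e-01, -3.55258832e-06, -1.10714491e-03]), 'force': array([ 0.40906274, -0.72220342, -0.39568984]), 'ft_torque': array([0.04541012, 0.03405111, 0.01214391]), 'gripper_force': 0.0, 'finger_gap': 0.9991880183461812}
top {'fov_y': 42.028, 'cx': 282.718, 'cy': 209.455, 'extrinsics': [[0.013, -0.991, 0.133, 0.348], [-1.0, -0.013, -0.001, 0.049], [0.003, -0.133, -0.991, 1.847], [0.0, 0.0, 0.0, 1.0]]}
manifold [([238.0, 232.0], 0.7)]
silencer_center [([243.0, 260.0], 0.57), ([264.0, 230.0], 0.56), ([237.0, 230.0], 0.51), ([220.0, 259.0], 0.46)]
holder_hole0 [([339.0, 236.0], 0.84)]
holder [([338.0, 236.0], 0.62)]
sleeve [([242.0, 233.0], 0.66)]
breadboard [([418.0, 247.0], 0.96)]
parts_box [([184.0, 232.0], 0.66)]
flux_jar [([289.0, 167.0], 0.5)]
screwdriver [([144.0, 241.0], 0.58)]
side {'fov_y': 51.244, 'cx': 275.622, 'cy': 208.427, 'extrinsics': [[-0.694, -0.387, 0.607, -0.127], [-0.72, 0.392, -0.573, 0.755], [-0.016, -0.834, -0.551, 0.73], [0.0, 0.0, 0.0, 1.0]]}
manifold [([260.0, 266.0], 0.97)]
silencer_center [([294.0, 264.0], 0.76), ([292.0, 237.0], 0.53), ([273.0, 273.0], 0.48), ([263.0, 231.0], 0.47)]
holder_hole0 []
holder [([349.0, 213.0], 0.92)]
sleeve [([264.0, 246.0], 0.65)]
breadboard []
parts_box [([207.0, 303.0], 0.68)]
flux_jar [([255.0, 204.0], 0.89), ([151.0, 335.0], 0.21)]
screwdriver [([161.0, 338.0], 0.93)]
```

Run:
```python
import cv2,numpy as np
a=cv2.imread("pics/t0.png")[140:320,130:430];b=cv2.imread("pics/s0.png")[170:350,140:400]
b=cv2.resize(b,(0,0),fx=2.3,fy=2.3);cv2.imwrite("pics/side_c.png",b)
a=cv2.resize(a,(0,0),fx=2.6,fy=2.6);cv2.imwrite("pics/top_c.png",a)
from h import *
print("sil top",atz("top",(237,230),.098),atz("top",(264,230),.098),atz("top",(243,260),.098),atz("top",(220,259),.098))
print("sil side",[atz("side",p,.098) for p in((294,264),(292,237),(273,273),(263,231))])
print("hole",atz("top",(339,236),.045)," man",atz("top",(238,232),0),atz("side",(260,266),0),"holder",atz("side",(349,213),0))
```

```text
sil top [0.51313564 0.19301218 0.098     ] [0.51427459 0.10635451 0.098     ] [0.41743071 0.17159841 0.098     ] [0.41965515 0.24495703 0.098     ]
sil side [array([0.38010243, 0.22345204, 0.098     ]), array([0.45143444, 0.15653257, 0.098     ]), array([0.39149728, 0.27625269, 0.098     ]), array([0.51817125, 0.1889332 , 0.098     ])]
hole [ 0.50268232 -0.14004861  0.045     ]  man [0.51565517 0.19751819 0.        ] [0.51418707 0.20714384 0.        ] holder [ 0.50350353 -0.13925312  0.        ]
```

View pics/top_c.png

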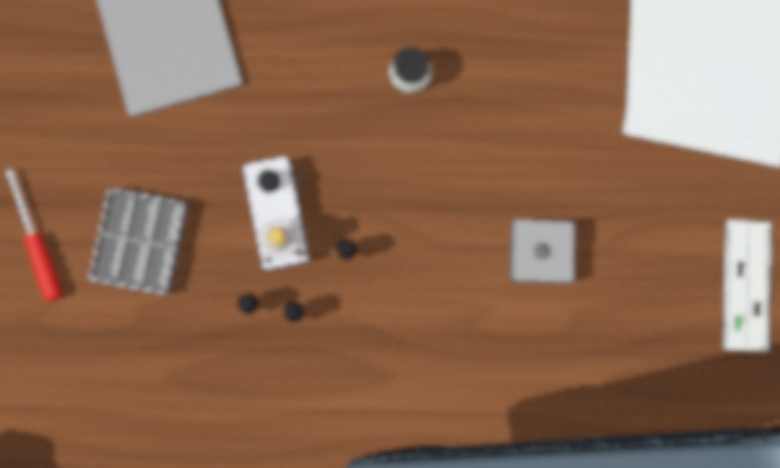

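View pics/side_c.png

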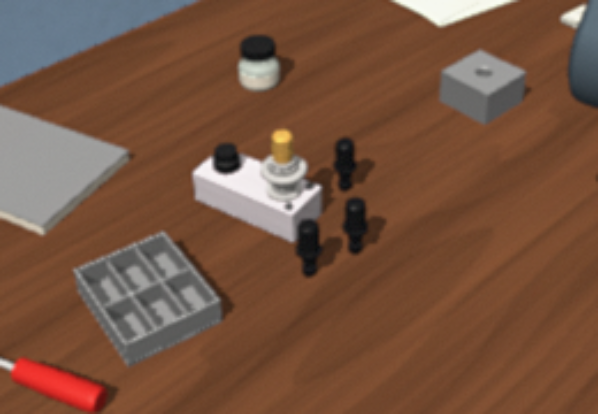

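The brass candidate is plugged into the manifold: top (237,230), side (263,231), at about (0.515, 0.191). The black look-alikes stand on the bench at top (264,236), (225,256) and (243,260), and at side (292,237), (294,264) and (273,273). The brass one is the target. Next I move over the holder and then the coupling for wrist views.

step_arm(targets="40 -30 -10 0;80 -60 -20 0;120 -90 -20 0;160 -120 -20 0;200 -150 -20 0;240 -180 -20 0;280 -210 -20 0;320 -240 -20 0;360 -270 -20 0;395 -300 -20 0;426 -323 -20 0;426 -323 -20 0", gripper=0.53)

```text
t: 2.2
tcp_pos: [0.505, -0.1363, 0.2516]
tool_rot: [0.985, 0.175, 0.001, -0.0]
force: [-1.3, 0.1, -0.0]
finger_gap: 0.466
gripper_force: 0.0
```

Run:
```python
from h import *
s=manip.sense(); print(s["tcp_pos"],s["tool_rot"],s["q"],s["qd"].max(),s["finger_gap"])
print(manip.get_calibration("wrist"))
save("wrist","w0.png")
for r in manip.mark_of("wrist","holder_hole0"): print(r["position"],r["p"],atz("wrist",r["position"],.045))
for r in manip.masks_of("wrist","holder"): print(r["position"],r["p"],atz("wrist",r["position"],.045))
```

```text
[ 0.50495746 -0.13626499  0.25155154] [ 9.84654546e-01  1.74512311e-01  8.76204443e-04 -3.33007471e-04] [-0.47835703  0.36452943  1.66353462  0.0017779   1.11254322  0.7408325 ] 0.017785179458610502 0.4664934382231493
{'fov_y': 63.41759425074642, 'cx': 277.5360444477338, 'cy': 210.06745259954184, 'tool_from_camera': array([[-4.44975681e-04, -9.65603740e-01, -2.60017728e-01,
         6.51966582e-02],
       [ 9.99999743e-01, -5.75771812e-04,  4.26862619e-04,
        -7.79664123e-04],
       [-5.61891019e-04, -2.60017471e-01,  9.65603748e-01,
        -1.43206695e-01],
       [ 0.00000000e+00,  0.00000000e+00,  0.00000000e+00,
         1.00000000e+00]])}
[275.5, 184.2] 0.92 [ 0.50137927 -0.13739422  0.045     ]
[281.7, 182.1] 0.91 [ 0.50523201 -0.14357108  0.045     ]
```

step_arm(targets="15 -38 0 0;30 -76 0 0;45 -114 0 0;60 -152 0 0;75 -190 0 0;90 -228 0 0;106 -266 0 0;122 -304 0 0;122 -304 0 0;122 -304 0 0;122 -304 0 0")

```text
t: 3.45
tcp_pos: [0.5152, 0.1852, 0.2512]
tool_rot: [0.985, 0.17, -0.0, 0.0]
force: [-0.4, -0.7, 0.0]
finger_gap: 0.472
gripper_force: 0.0
```

Run:
```python
from h import *
s=manip.sense(); print(s["tcp_pos"],s["tool_rot"],s["q"],abs(s["qd"]).max())
im=save("wrist","w1.png")
for z,q in((.098,"silencer_center"),(0,"manifold")):
  for r in manip.mark_of("wrist",q): print(q,r["position"],r["p"],atz("wrist",r["position"],z))
for q in("silencer_center","sleeve"):
  for r in manip.masks_of("wrist",q):
    ys,xs=np.where(r["pixels"]); print(q,r["position"],r["p"],xs.min(),xs.max(),ys.min(),ys.max())
```

```text
[0.51519554 0.1851941  0.25117703] [ 9.85371144e-01  1.70421482e-01 -3.41334286e-04  3.31847364e-04] [ 1.41292861e-01  3.99553303e-01  1.60451504e+00 -7.53242112e-04
  1.13818689e+00  1.36989038e+00] 0.009665528527929432
silencer_center [252.5, 265.0] 0.92 [0.44264577 0.18514214 0.098     ]
silencer_center [210.1, 239.0] 0.81 [0.45422547 0.23032391 0.098     ]
silencer_center [340.2, 219.1] 0.62 [0.51226051 0.12427157 0.098     ]
silencer_center [264.2, 191.8] 0.56 [0.51309368 0.19769168 0.098     ]
manifold [265.8, 174.9] 0.64 [0.51187608 0.19934141 0.        ]
manifold [516.8, 270.4] 0.34 [ 0.50318482 -0.13909663  0.        ]
silencer_center [263.5, 191.8] 0.86 250 279 176 210
silencer_center [338.0, 217.6] 0.82 323 351 202 232
silencer_center [253.6, 263.0] 0.77 244 266 245 281
silencer_center [208.2, 240.4] 0.67 194 220 223 255
silencer_center [502.8, 21.9] 0.34 463 551 0 51
sleeve [269.8, 176.3] 0.91 240 290 163 212
```

View pics/w1.png

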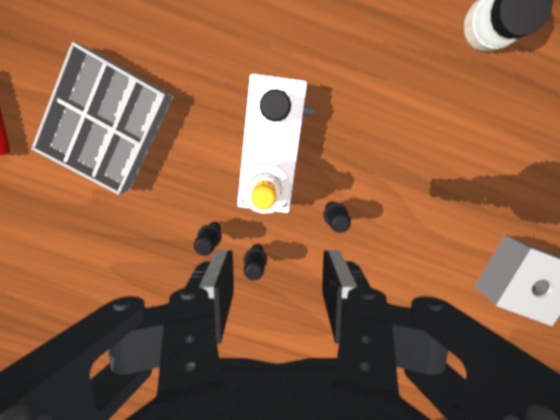

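Run:
```python
from h import *
for n,f in(("wrist","w1"),("top","t0"),("side","s0")):
    im=cv2.imread(f"pics/{f}.png"); h=cv2.cvtColor(im,cv2.COLOR_BGR2HSV)
    x0,y0=dict(wrist=(264,195),top=(237,230),side=(263,233))[n]
    m=np.zeros(h.shape[:2],bool);k=30 if n=="wrist" else 14
    m[y0-k:y0+k,x0-k:x0+k]=True
    m&=(h[...,0]>17)&(h[...,0]<34)&(h[...,1]>130)&(h[...,2]>110)
    ys,xs=np.where(m);c=(xs.mean(),ys.mean());print(n,c,len(xs),xs.min(),xs.max(),ys.min(),ys.max(),atz(n,c,.098),atz(n,c,.105))
im=cv2.imread("pics/w1.png")[150:230,220:310];cv2.imwrite("pics/w1c.png",cv2.resize(im,(0,0),fx=7,fy=7,interpolation=cv2.INTER_CUBIC))
```

```text
wrist (np.float64(263.7961904761905), np.float64(194.57142857142858)) 525 252 275 181 208 [0.51061177 0.19792884 0.098     ] [0.51216538 0.19817999 0.105     ]
top (np.float64(236.88888888888889), np.float64(230.33333333333334)) 9 236 238 229 232 [0.51205711 0.193343   0.098     ] [0.51139883 0.19276623 0.105     ]
side (np.float64(262.3269230769231), np.float64(233.09615384615384)) 104 258 266 227 240 [0.51305069 0.19584377 0.098     ] [0.50595109 0.20203708 0.105     ]
```

View pics/w1c.png

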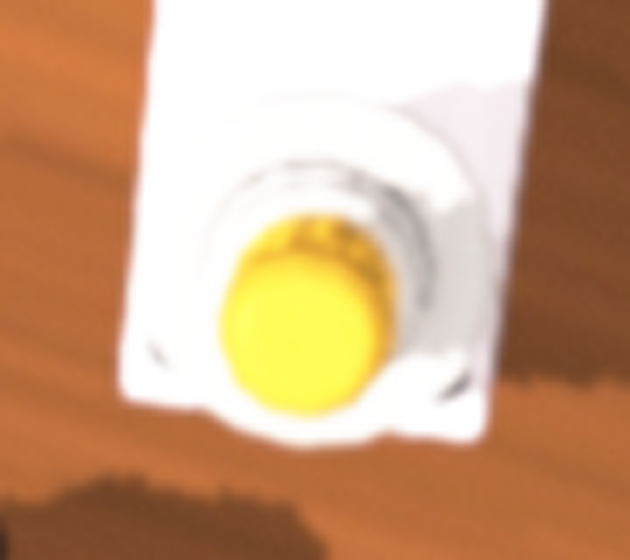

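step_arm(targets="1 -12 25 0;1 -12 50 0;1 -12 75 0;1 -12 100 0;1 -12 106 0;1 -12 106 0;1 -12 106 0;1 -12 106 0")

```text
t: 4.5
tcp_pos: [0.513, 0.1989, 0.1467]
tool_rot: [0.985, 0.171, 0.001, 0.0]
force: [-0.3, 0.5, -0.5]
finger_gap: 0.473
gripper_force: 0.0
```

Run:
```python
from h import *
s=manip.sense(); print(s["tcp_pos"],s["tool_rot"],s["force"],abs(s["qd"]).max(),s["finger_gap"])
im=save("wrist","w2.png")
for r in manip.mark_of("wrist","silencer_center"): print(r["position"],r["p"],atz("wrist",r["position"],.098))
h=cv2.cvtColor(im,cv2.COLOR_RGB2HSV)
m=((h[...,0]>17)&(h[...,0]<34)&(h[...,1]>130)&(h[...,2]>110)).astype(np.uint8)
n,l,st,c=cv2.connectedComponentsWithStats(m)
for i in np.argsort(-st[1:,4])[:2]+1: print(st[i],c[i])
```

```text
[0.51304278 0.19886528 0.14667024] [9.85184008e-01 1.71494690e-01 1.42894682e-03 1.18993571e-05] [-0.3266504   0.49866124 -0.46363395] 0.002652901128949967 0.4729158515554475
[384.4, 264.1] 0.92 [0.51527992 0.13123843 0.098     ]
[277.4, 235.0] 0.75 [0.51090503 0.19903687 0.098     ]
[261.2, 323.8] 0.7 [0.45080578 0.18852948 0.098     ]
[199.6, 293.8] 0.59 [0.45797994 0.23172765 0.098     ]
[ 262  215   37   48 1463] [279.62064252 238.60355434]
```

View pics/w2.png

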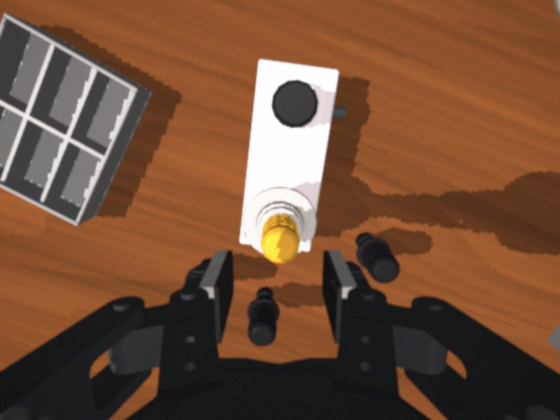

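Run:
```python
from h import *
p=atz("wrist",(280,244),.115); s=manip.sense(); print(p)
from scipy.spatial.transform import Rotation as R
print(R.from_quat(s["tool_rot"]).inv().apply(p-s["tcp_pos"])*1e3, R.from_quat(s["tool_rot"]).as_matrix()[:,2])
```

```text
[0.51203935 0.19794361 0.115     ]
[-1.07397603  0.63998714 31.49539743] [ 2.42618536e-03  4.18369871e-04 -9.99996969e-01]
```

step_arm(targets="-1 0.7 20 0;-1 0.7 40 0;-1 0.7 55 0;-1 0.7 63 0;-1 0.7 66 0;-1 0.7 66 0;-1 0.7 66 0")

```text
t: 5.3
tcp_pos: [0.5119, 0.1979, 0.0801]
tool_rot: [0.985, 0.172, 0.001, 0.0]
force: [0.4, -0.2, -0.0]
finger_gap: 0.468
gripper_force: 0.0
```

step_arm(targets="0 0 1 0;0 0 2 0;0 0 3 0;0 0 4 0;0 0 5 0;0 0 5 0")

```text
t: 5.9
tcp_pos: [0.5111, 0.1977, 0.0741]
tool_rot: [0.985, 0.171, -0.0, -0.0]
force: [0.3, -0.0, 0.5]
finger_gap: 0.468
gripper_force: 0.0
```

step_arm(targets="0 0 1 0;0 0 2 0;0 0 3 0;0 0 3 0")

```text
t: 6.3
tcp_pos: [0.5112, 0.1978, 0.0712]
tool_rot: [0.985, 0.172, -0.0, -0.0]
force: [0.0, -0.7, -0.2]
finger_gap: 0.47
gripper_force: 0.0
```

step_arm(targets="0 0 1 0;0 0 2 0;0 0 2 0")

```text
t: 6.6
tcp_pos: [0.5113, 0.1978, 0.0696]
tool_rot: [0.985, 0.172, 0.0, 0.0]
force: [-0.8, -0.3, 4.7]
finger_gap: 0.471
gripper_force: 2.1
```

step_arm(targets="0 0 1 0;0 0 2 0;0 0 2 0")

```text
t: 6.9
tcp_pos: [0.5114, 0.1978, 0.0677]
tool_rot: [0.985, 0.172, 0.0, 0.0]
force: [-0.4, -0.5, 5.3]
finger_gap: 0.471
gripper_force: 2.7
```

step_arm(targets="0 0 1 0;0 0 2 0;0 0 3 0;0 0 3 0")

```text
t: 7.3
tcp_pos: [0.5114, 0.1978, 0.065]
tool_rot: [0.985, 0.172, 0.0, 0.0]
force: [-1.5, 0.5, 8.0]
finger_gap: 0.472
gripper_force: 3.7
```

step_arm(targets="0 0 0.5 0;0 0 1 0;0 0 1.5 0;0 0 1.5 0")

```text
t: 7.7
tcp_pos: [0.5114, 0.1978, 0.0637]
tool_rot: [0.985, 0.172, 0.0, 0.0]
force: [-2.1, -0.1, 9.6]
finger_gap: 0.471
gripper_force: 4.4
```

step_arm(targets="0 0 0.3 0;0 0 0.6 0;0 0 0.6 0")

```text
t: 8.0
tcp_pos: [0.5114, 0.1978, 0.0632]
tool_rot: [0.985, 0.172, 0.0, 0.0]
force: [-1.5, -0.7, 9.6]
finger_gap: 0.471
gripper_force: 4.6
```

step_arm(targets="0 0 0.3 0;0 0 0.5 0;0 0 0.5 0")

```text
t: 8.3
tcp_pos: [0.5114, 0.1978, 0.0623]
tool_rot: [0.985, 0.172, 0.0, 0.0]
force: [-0.6, 0.1, 6.3]
finger_gap: 0.47
gripper_force: 3.0
```

Force dropped from 9.6 N to 6.3 N, which is probably the release. I check for the pop-up.

Run:
```python
from h import *
s=manip.sense(); print(s["tcp_pos"],s["force"])
a=save("side","s1.png")
for f in("s0","s1"):
    im=cv2.imread(f"pics/{f}.png"); h=cv2.cvtColor(im,cv2.COLOR_BGR2HSV)
    m=(h[...,0]>15)&(h[...,0]<34)&(h[...,1]>130)&(h[...,2]>90); m[:215]=0;m[250:]=0;m[:,:250]=0;m[:,280:]=0
    ys,xs=np.where(m); print(f,len(xs),ys.min() if len(ys) else 0,ys.max() if len(ys) else 0,xs.mean())
im=save("wrist","w3.png")
c=np.hstack([cv2.resize(a[180:280,210:310],(400,400)),cv2.resize(im[150:400,150:400],(400,400))])
cv2.imwrite("pics/c3.png",c[:,:,::-1])
```

```text
[0.51137403 0.19779509 0.06234529] [-0.59254329  0.12127378  6.33466362]
s0 119 226 240 262.25210084033614
s1 40 226 238 264.075
```

View pics/c3.png

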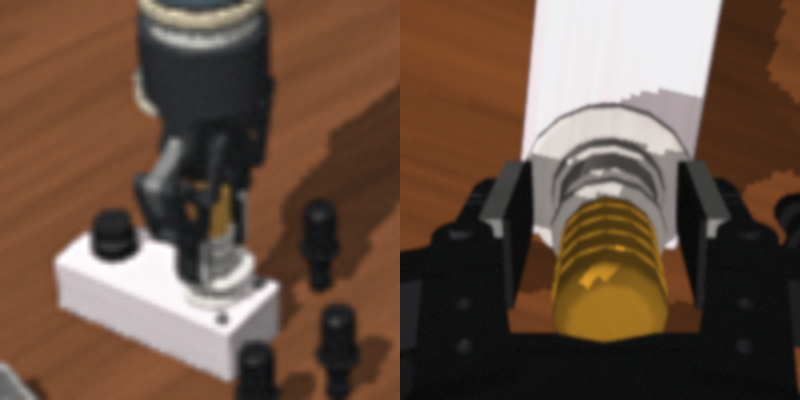

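step_arm(targets="0 0 0.2 0;0 0 0.4 0;0 0 0.4 0")

```text
t: 8.7
tcp_pos: [0.5114, 0.1978, 0.0621]
tool_rot: [0.985, 0.172, 0.0, 0.0]
force: [-1.5, 0.1, 7.7]
finger_gap: 0.467
gripper_force: 4.0
```

Run:
```python
import cv2
im=cv2.imread("pics/w3.png")[260:370,210:345];cv2.imwrite("pics/c4.png",cv2.convertScaleAbs(cv2.resize(im,(0,0),fx=5,fy=5,interpolation=cv2.INTER_CUBIC),alpha=1.4))
```

```text
(no output)
```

View pics/c4.png

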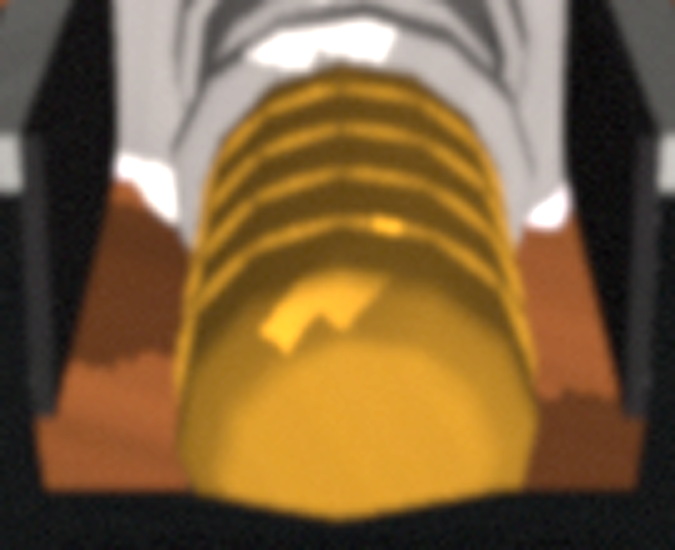

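step_arm(targets="0 0 -0.7 0;0 0 -1.5 0;0 0 -1.5 0;0 0 -1.5 0")

```text
t: 9.1
tcp_pos: [0.5113, 0.1978, 0.0627]
tool_rot: [0.985, 0.172, 0.0, -0.0]
force: [0.1, 0.3, 2.5]
finger_gap: 0.47
gripper_force: 0.7
```

step_arm(targets="0 0 -1 0;0 0 -2 0;0 0 -2 0;0 0 -2 0")

```text
t: 9.5
tcp_pos: [0.5112, 0.1978, 0.0648]
tool_rot: [0.985, 0.172, -0.0, -0.0]
force: [-0.9, -0.3, -0.1]
finger_gap: 0.471
gripper_force: 0.0
```

The sleeve stays down unloaded, so the nipple is free. I raise to the grip and close on it.

step_arm(targets="0 0 -8 0;0 0 -16 0;0 0 -24 0;0 0 -28 0;0 0 -28 0;0 0 -28 0")

```text
t: 10.1
tcp_pos: [0.5113, 0.1978, 0.0931]
tool_rot: [0.985, 0.172, 0.0, 0.0]
force: [-0.0, 0.2, -0.0]
finger_gap: 0.469
gripper_force: 0.0
```

step_arm(targets="0 0 0 0;0 0 0 0;0 0 0 0;0 0 0 0;0 0 0 0;0 0 0 0", gripper=1, squeeze=40)

```text
t: 10.7
tcp_pos: [0.5112, 0.1975, 0.0927]
tool_rot: [0.985, 0.172, -0.0, 0.0]
force: [-0.4, -2.8, 1.5]
finger_gap: 0.24
gripper_force: 39.1
```

step_arm(targets="0 0 -1 0;0 0 -2 0;0 0 -3 0;0 0 -4 0;0 0 -4 0")

```text
t: 11.2
tcp_pos: [0.5109, 0.1976, 0.0963]
tool_rot: [0.985, 0.172, -0.001, 0.0]
force: [1.7, -3.4, -11.8]
finger_gap: 0.242
gripper_force: 39.7
```

step_arm(targets="0 0 -1 0;0 0 -2 0;0 0 -3 0;0 0 -4 0;0 0 -4 0")

```text
t: 11.7
tcp_pos: [0.5111, 0.1978, 0.1013]
tool_rot: [0.985, 0.172, -0.0, 0.0]
force: [0.0, -4.2, -7.9]
finger_gap: 0.244
gripper_force: 40.1
```

Run:
```python
from h import *
a=save("side","s2.png"); im=save("wrist","w4.png")
c=np.hstack([cv2.resize(a[170:270,210:310],(400,400)),cv2.resize(im[150:400,150:400],(400,400))])
cv2.imwrite("pics/c5.png",c[:,:,::-1])
```

```text
(no output)
```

View pics/c5.png

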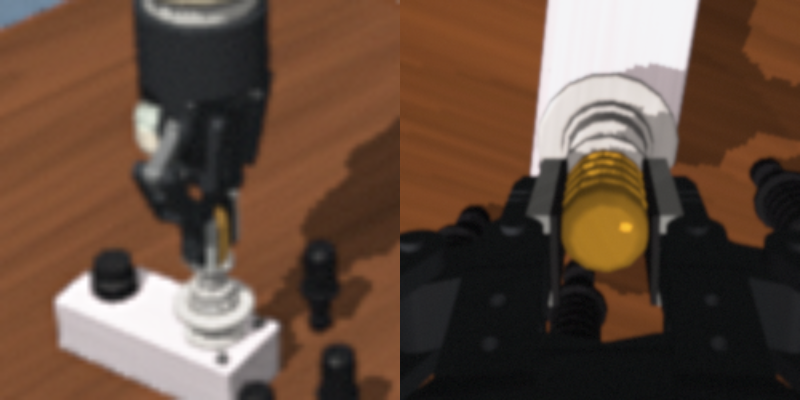

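The silencer is coming out: its collar is well above the sleeve (left crop near (215,265)) and the sleeve is still down. I keep drawing it out.

step_arm(targets="0 0 -1 0;0 0 -2 0;0 0 -4 0;0 0 -6 0;0 0 -8 0;0 0 -8 0")

```text
t: 12.4
tcp_pos: [0.5116, 0.1983, 0.1095]
tool_rot: [0.985, 0.171, 0.001, -0.0]
force: [-0.9, -0.1, -1.1]
finger_gap: 0.238
gripper_force: 40.5
```

step_arm(targets="0 0 -3 0;0 0 -6 0;0 0 -10 0;0 0 -14 0;0 0 -18 0;0 0 -24 0;0 0 -30 0;0 0 -30 0;0 0 -30 0")

```text
t: 13.3
tcp_pos: [0.5114, 0.1978, 0.1391]
tool_rot: [0.985, 0.172, 0.0, 0.0]
force: [-0.3, 0.5, -1.2]
finger_gap: 0.243
gripper_force: 40.5
```

Run:
```python
from h import *
a=save("side","s3.png"); s=manip.sense(); print(s["tcp_pos"],s["force"],s["finger_gap"]);im=save("wrist","w5.png")
for r in manip.mark_of("side","silencer_center"): print(r["position"],r["p"])
for r in manip.mark_of("wrist","silencer_center"): print(r["position"],r["p"])
c=np.hstack([cv2.resize(a[150:270,200:320],(400,400)),cv2.resize(im[150:400,150:400],(400,400))])
cv2.imwrite("pics/c6.png",c[:,:,::-1])
```

```text
[0.51120125 0.19776235 0.13883866] [-0.05001486  0.12849154 -0.87408612] 0.24098083511346688
[291.9, 262.0] 0.72
[262.6, 212.8] 0.65
[291.2, 238.4] 0.59
[271.0, 273.7] 0.59
[384.6, 262.7] 0.96
[259.1, 327.8] 0.94
[277.8, 275.5] 0.86
```

View pics/c6.png

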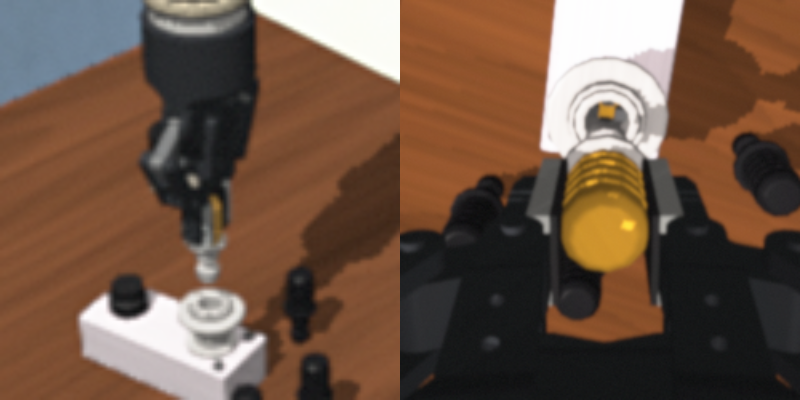

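step_arm(targets="-5 12 -5 0;-15 39 -10 0;-29 74 -10 0;-43 109 -10 0;-56 144 -10 0;-70 179 -10 0;-84 214 -10 0;-97 249 -10 0;-110 282 -10 0;-118 303 -10 0;-122 313 -10 0;-122 313 -10 0")

```text
t: 14.7
tcp_pos: [0.5021, -0.1396, 0.149]
tool_rot: [0.985, 0.17, 0.0, 0.0]
force: [-0.9, 1.1, -0.7]
finger_gap: 0.238
gripper_force: 40.5
```

step_arm(targets="0 0 10 0;0 0 10 0;0 0 10 0;0 0 10 0")

```text
t: 15.1
tcp_pos: [0.5022, -0.1371, 0.1387]
tool_rot: [0.985, 0.172, -0.0, -0.0]
force: [0.2, -0.3, -1.0]
finger_gap: 0.238
gripper_force: 40.5
```

Run:
```python
from h import *
from scipy.spatial.transform import Rotation as R
s=manip.sense(); print(s["tcp_pos"],s["tool_rot"],abs(s["qd"]).max(),s["force"])
im=save("wrist","w6.png")
def show(p): 
    print(p,R.from_quat(s["tool_rot"]).inv().apply(p-s["tcp_pos"])*1e3)
for r in manip.mark_of("wrist","holder_hole0"): print(r["position"],r["p"]); show(atz("wrist",r["position"],.045))
save("top","t2.png")
for r in manip.mark_of("top","holder_hole0"): print(r["position"],r["p"]); show(atz("top",r["position"],.045))
# holder top face contour
h=cv2.cvtColor(im,cv2.COLOR_RGB2HSV); m=((h[...,1]<40)&(h[...,2]>120)).astype(np.uint8)
n,l,st,c=cv2.connectedComponentsWithStats(m)
for i in np.argsort(-st[1:,4])[:3]+1: print(st[i],c[i])
cv2.imwrite("pics/c7.png",cv2.resize(im[60:360,130:430],(600,600),interpolation=cv2.INTER_CUBIC)[:,:,::-1])
```

```text
[ 0.5022363  -0.13705723  0.13867303] [ 9.85044058e-01  1.72302461e-01 -1.85297100e-04 -1.78576107e-04] 0.006183037060935433 [ 0.16804799 -0.26613826 -0.99036008]
[276.6, 209.0] 0.67
[ 0.50399294 -0.13547378  0.045     ] [ 2.21827542 -0.85419037 93.67272339]
[ 213  144  134  112 9224] [277.27569384 203.07740676]
[ 488    0   72  105 4832] [532.66100993  45.18543046]
[ 498  253   62  118 3672] [536.96296296 318.69880174]
```

View pics/c7.png

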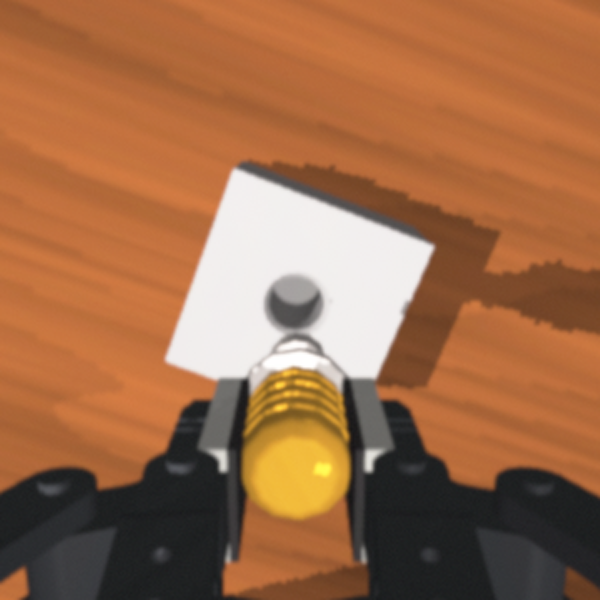

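Run:
```python
from h import *
from scipy.spatial.transform import Rotation as R
s=manip.sense(); q=R.from_quat(s["tool_rot"]).inv()
for px,z in(((277,211.75),.045),((278.3,294),.166),((278.3,294),.168)): print(q.apply(atz("wrist",px,z)-s["tcp_pos"])*1e3)
```

```text
[ 6.96085404e-02 -1.06054525e+00  9.39518941e+01]
[  0.95801998  -0.45093331 -27.04777244]
[  2.06382913  -0.45655507 -29.04750208]
```

step_arm(targets="-0.7 -0.6 15 0;-0.7 -0.6 35 0;-0.7 -0.6 46 0;-0.7 -0.6 50 0;-0.7 -0.6 50 0;-0.7 -0.6 50 0")

```text
t: 15.9
tcp_pos: [0.5019, -0.1379, 0.0893]
tool_rot: [0.985, 0.172, 0.0, 0.0]
force: [0.9, -0.4, -1.1]
finger_gap: 0.24
gripper_force: 40.5
```

step_arm(targets="0 0 2 0;0 0 4 0;0 0 6 0;0 0 8 0;0 0 10 0;0 0 10 0")

```text
t: 16.5
tcp_pos: [0.5012, -0.1376, 0.0785]
tool_rot: [0.985, 0.172, -0.0, -0.0]
force: [-0.5, -0.8, -1.3]
finger_gap: 0.242
gripper_force: 40.5
```

No contact so far, with the tip about 5 mm inside the mouth.

step_arm(targets="0 0 2 0;0 0 4 0;0 0 6 0;0 0 8 0;0 0 10 0;0 0 10 0")

```text
t: 17.1
tcp_pos: [0.5012, -0.1376, 0.0685]
tool_rot: [0.985, 0.172, -0.0, -0.0]
force: [-0.1, 0.1, -1.0]
finger_gap: 0.242
gripper_force: 40.5
```

step_arm(targets="0 0 2 0;0 0 4 0;0 0 6 0;0 0 8 0;0 0 10 0;0 0 10 0")

```text
t: 17.7
tcp_pos: [0.5012, -0.1376, 0.0585]
tool_rot: [0.985, 0.172, -0.0, -0.0]
force: [0.4, -0.1, -1.7]
finger_gap: 0.238
gripper_force: 40.5
```

step_arm(targets="0 0 0.7 0;0 0 1.4 0;0 0 2 0;0 0 2 0")

```text
t: 18.1
tcp_pos: [0.5014, -0.1377, 0.0568]
tool_rot: [0.985, 0.172, -0.0, -0.0]
force: [-0.0, -0.8, -1.3]
finger_gap: 0.239
gripper_force: 40.5
```

step_arm(targets="0 0 0.5 0;0 0 1 0;0 0 1.5 0;0 0 1.5 0")

```text
t: 18.5
tcp_pos: [0.5014, -0.1377, 0.0552]
tool_rot: [0.985, 0.172, -0.0, -0.0]
force: [-0.5, -0.4, -1.3]
finger_gap: 0.239
gripper_force: 40.5
```

step_arm(targets="0 0 0.4 0;0 0 0.8 0;0 0 0.8 0")

```text
t: 18.8
tcp_pos: [0.5013, -0.1377, 0.0545]
tool_rot: [0.985, 0.172, -0.0, -0.0]
force: [-0.2, 1.0, -1.3]
finger_gap: 0.235
gripper_force: 40.5
```

step_arm(targets="0 0 0.4 0;0 0 0.8 0;0 0 0.8 0")

```text
t: 19.1
tcp_pos: [0.5014, -0.1377, 0.0537]
tool_rot: [0.985, 0.172, -0.0, -0.0]
force: [-0.5, -0.5, -0.4]
finger_gap: 0.238
gripper_force: 40.5
```

step_arm(targets="0 0 0.3 0;0 0 0.6 0;0 0 0.6 0")

```text
t: 19.4
tcp_pos: [0.5013, -0.1377, 0.0531]
tool_rot: [0.985, 0.172, -0.0, -0.0]
force: [-1.0, 0.9, -0.7]
finger_gap: 0.234
gripper_force: 40.5
```

step_arm(targets="0 0 0.3 0;0 0 0.6 0;0 0 0.6 0")

```text
t: 19.7
tcp_pos: [0.5014, -0.1377, 0.0528]
tool_rot: [0.985, 0.172, 0.0, 0.0]
force: [-0.2, 0.5, 1.6]
finger_gap: 0.239
gripper_force: 40.8
```

The collar is home: contact came at the predicted height with about +3 N. I release.

step_arm(targets="0 0 0 0;0 0 0 0;0 0 0 0;0 0 0 0;0 0 0 0", gripper=0.55)

```text
t: 20.2
tcp_pos: [0.5014, -0.1377, 0.0525]
tool_rot: [0.985, 0.172, -0.0, -0.0]
force: [-0.3, 0.3, -0.6]
finger_gap: 0.454
gripper_force: 0.0
```

step_arm(targets="0 0 -5 0;0 0 -15 0;0 0 -30 0;0 0 -60 0;0 0 -90 0;0 0 -120 0;0 0 -140 0;0 0 -140 0;0 0 -140 0")

```text
t: 21.1
tcp_pos: [0.5013, -0.1376, 0.1931]
tool_rot: [0.985, 0.172, 0.0, 0.0]
force: [-0.7, 0.6, 0.3]
finger_gap: 0.449
gripper_force: 0.0
```

Run:
```python
from h import *
s=manip.sense(); print(s["t"],s["tcp_pos"],s["force"],s["finger_gap"])
im=save("wrist","w7.png");a=save("side","s4.png")
for n in("wrist","side"):
  for r in manip.mark_of(n,"silencer_center"): print(n,r["position"],r["p"],atz(n,r["position"],.064))
h=cv2.cvtColor(im,cv2.COLOR_RGB2HSV)
m=((h[...,0]>15)&(h[...,0]<34)&(h[...,1]>130)&(h[...,2]>100)).astype(np.uint8)
n,l,st,c=cv2.connectedComponentsWithStats(m);i=np.argmax(st[1:,4])+1; print(st[i],c[i],atz("wrist",(c[i][0],st[i][1]+st[i][3]-st[i][2]/2),.081))
b=cv2.resize(a[150:300,220:420],(600,450)); cv2.imwrite("pics/c8.png",np.hstack([b[:, :],cv2.resize(im[60:310,220:340],(200,450))])[:,:,::-1])
```

```text
21.1 [ 0.50126301 -0.13761236  0.19305197] [-0.67723518  0.62712042  0.30294665] 0.4487535662985045
wrist [279.0, 200.9] 0.83 [ 0.50042062 -0.13755389  0.064     ]
side [291.2, 262.8] 0.76 [0.41496513 0.19639821 0.064     ]
side [292.2, 237.8] 0.62 [0.47994093 0.1263478  0.064     ]
side [273.2, 271.8] 0.51 [0.4220303  0.24739881 0.064     ]
side [351.5, 192.9] 0.44 [ 0.50763688 -0.14832786  0.064     ]
[265 186  27  32 683] [277.84626647 201.61054173] [ 0.50141404 -0.13630063  0.081     ]
```

The silencer measures at (0.5004, -0.1376) when projected at parked height (0.064). That is within about 1 mm of the hole's axis, and the gripper is clear. I hand in.

```bash
python3 -c "
from station import manip
print(manip.sign_off())"
```

```text
the job is handed in; nothing more can be done
None
```

I freed the silencer by feel, drew it straight out as the sleeve came back up, parked it with its collar home in the holder, let go, and handed the job in at about 21 s; the hand-in returned no verdict.

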